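# Seat the splash guard behind the grinder's carrier lip and hold it home

## Robot

A 7-joint arm with a two-finger parallel gripper is mounted at the origin on the work surface. World frame = base frame: x ahead of the robot, y to its left, z up, the work surface at z = 0. Lengths are in m, angles in rad, forces in N, time in s.
With the tool pointing down it reaches from about 0.4 to 0.925 m from the base axis. Payload 4.1 kg.
Tool frame: the origin (TCP) lies between the finger pads; the fingertips stand 17 mm ahead of it and the grasp point (between the pads) lies 2 mm behind it (bot.tip_reach is the z of the fingertips in the tool frame, in m); z points along the fingers, y is the direction in which the jaws open and shut (so a half turn about z gives the same grasp; the last joint's range is limited). The gripper opens to 85 mm and grips with 20 to 120 N. Pads are 22 mm wide; open, the fingers measure 114 mm over their backs; the gripper's body (76 mm by 85 mm) begins 54 mm behind the grasp point. The pads swing forward as they close: fully open they stand 13 mm farther back than shut.
Start: joints at [-1.312, 0.398, 0.045, 1.537, -0.019, 1.207, -0.051], TCP at [0.228, 0.609, 0.248] pointing down, gripper open.
Joint ranges: [-2.82, 2.82], [-0.49, 2.23], [-1.37, 1.46], [0, 2.46], [-1.36, 4.5], [0.23, 2], [-2.94, 2.94]. Speed limits (rad/s): [2.57, 2.57, 3.14, 3.14, 3.14, 3.14, 3.14].

## Interface

Orientations are given as a rotation vector (axis times angle).
In Python, from rig import readout, vision, job_done, nets, bot gives the robot as it stands. The module is installed in compiled form; this text tells all that it offers.
- The arm moves only by the tool jog_arm, never from a script. Its argument "series" is one flat list of numbers, 6 for each row, row after row: the shift along the tool's x, y, z in units of 30 mm (1.0 is 30 mm), then the turn, a rotation vector about the tool's x, y, z in units of 5 degrees (1.0 is 5 degrees). A call has 1 to 5 rows; each row is the pose to reach, as a shift and turn from the pose commanded when the call began, along the tool's axes at that moment; what a row does not reach only later rows make up. A row lasts 1/12 s, in which the tool goes at most 41.7 mm and 7.16 degrees, less where a joint would pass 70% of its speed; a pose out of reach is approached as far as the arm can. A call with a gripper value outside its range is refused whole. "gripper" is the opening in per cent of the stroke, from 0 (shut) to 100 (fully open), set as the call begins (left out, the last holds). The fingers move at their own pace and stop on an object; "force" is the grip in N (left out, the last holds). Time passes only in rows, so rows that repeat a pose let the fingers close. It gives the time, the measured TCP pose, the force and the opening at its end, in the units of the state.
- readout.get_state(): the state, without advancing time (a new reading comes with each control period).
- vision.snapshot(name): name is "scene" or "side" or "wrist"; returns the picture (400x640x3 uint8, blue, green, red); there is no depth.
- vision.camera_info(name): a dict with "vfov" (degrees; the focal length in pixels is half the picture's height over the tangent of half this angle, whatever the lens; pixels are square), "cx", "cy" (the principal point, pixels), "pose" (4x4, takes a point from camera to world coordinates). Camera axes: x right, y down, z forward; pixel columns grow to the right and rows downward; lengths in m; the calibration is good to about 2 mm. A picture is of the moment at which its call begins: read the wrist's pose just before it. camera_info takes no time and is no camera call; for the wrist camera it gives the pose at the moment of the call.
- job_done(): hands the job in, once; it reports no verdict.
Trained networks look in the newest picture that a camera, given by its name, has taken for a name from the list of things; names that differ only in an ending like _2 or _b are one class to them, and where a whole thing is asked for, a point or a joint stands for the part that bears it (a point fixed in the world has none). Each returns a list of dicts, best first, with "confidence" (0 to 1); they miss things now and then, are a little off and sometimes report something else, mostly with a low value. They report only what shows in the picture. A call takes as long as a camera call. They do not tell look-alikes from the thing itself.
- nets.search_frame(camera, name): "at" ([column, row] in pixels, amid what is visible of it).
The state is a dict: "time": time; "qpos": joint angles; "joint_velocities": joint speeds; "joint_efforts": joint torques, N m; "position": TCP position; "eef_rot": TCP orientation; "ft_force": force on the tool from outside, world axes, zero at the start; "ft_torque": the same for the moment, N m; "finger_gap": finger opening in m.
Only numpy, scipy, OpenCV 4.12 (cv2) and the standard library are available. Lean on these libraries where they do the work, as an engineer would, in place of code of your own. Each camera call takes 0.05 s, during which the arm holds its last target.

## Task

First swivel the wet grinder's guard carrier (it has an upright handle for this) until the handle's arm lies straight over the fixed metal tongue on the grinder base. Then take the steel splash guard from its wooden rack, slide it upright, black grip up, down behind the carrier's lip and press it fully home against the sprung rubber bar. Finish while still holding the guard pressed fully home (it springs up when let go), with the carrier still in line with the tongue; do not disturb the bottle, the hand stone or the brush.

Things in the scene. Friction and masses are not known exactly. Their poses are not given: they have to be found in the camera images.
- grinder: Small wet grinder, fixed to the bench. Origin: on the bench, on the carrier's vertical swivel axis; its +x points from there to the stone, z up. A 90 x 120 x 50 mm grey pedestal is centred on the origin; a metal tongue (12 mm wide, z 28 to 40 mm) runs along its -x axis from the pedestal to x = -117 mm and marks the direction for the carrier. The stone (diameter 224, top at 72 mm) in its pan (diameter 276, 50 high) is centred at x = +200 mm, with a spindle to 155 mm high.
- carrier (a joint): Swivel of the aluminium guard carrier about the vertical axis through the grinder's origin, rad, counter-clockwise from above positive, range -1.2 to 1.2; 0 when its arm lies straight over the tongue. Starts swung well to the negative side. Stiff by friction (about 0.25 N m): stays where it is left.
- handle (a point): Top centre of the carrier's upright handle, a round steel post of diameter 14 mm whose top 44 mm stand free above the arm; 80 mm from the swivel axis, its top 114 mm above the bench. The radial arm under it is 16 mm wide, its top 66 mm above the bench.
- pocket (a point): Centre of the carrier's pocket floor, 66 mm above the bench, on the swivel axis; turns with the carrier. Its -x points to the handle, +x to the pocket's back wall, y along the pocket, z up. The pocket is 14 mm wide in x, between the lip (x = -7 mm, 74 mm long in y, straight up to z = 26 mm, then flared outwards up to z = 34 mm) and the back wall (x = +7 mm, up to z = 52 mm). End cheeks at y = +-50 mm, 26 mm high. The rubber bar inside has its top at z = 16 mm when free.
- press_bar (a joint): Travel of the sprung rubber bar (9 x 70 mm in the pocket) downwards, m: 0 free, 0.012 fully down against its stop (bar top then 4 mm above the pocket floor). Pushing back about 2.8 N at the start of travel and 9.4 N fully down.
- guard: Splash guard, loose, about 0.18 kg: upright steel plate 8 mm thick (x), 90 mm wide (y), 68 mm high, with a black grip rib on top, 14 mm thick (x), 50 mm wide (y), from 66 to 90 mm above its underside. Symmetric front to back. Origin: centre of its underside; z up. Starts standing in the rack.
- guard_grip (a point): Centre of the guard's black grip rib, 78 mm above the guard's underside.
- rack: Wooden rack, fixed, 70 (x) x 130 (y) x 12 mm base with upright blocks to 42 mm that leave a 10 mm slot along y for the guard; origin at the centre of its underside. The guard stands on the base, 12 mm above the bench, and lifts straight out.
- oil_bottle: Bystander: amber oil bottle, diameter 52, 130 mm high; origin at the centre of its underside.
- whetstone: Bystander: grey hand stone 120 x 45 x 25 mm lying flat; origin at the centre of its underside.
- brush: Bystander: wooden brush lying flat on the bench, about 0.2 m long along its x; origin on its underside.
Things that resemble listed ones, but are neither listed nor needed, are in the scene too. There is more than one size of the guard; the job needs the smallest.

How it is judged:
On the way, in this order (a step that is already met when the one before it is completed fails the run):
1. the carrier is swivelled in line with the tongue (within 0.12 rad) (value of joint carrier between -0.12 and 0.12 rad), for 0.3 s.
2. the guard is fully down behind the lip and presses the bar home (all of step 1 and x of guard in the frame of pocket between -0.007 and 0.007 m and y of guard in the frame of pocket between -0.009 and 0.009 m and z of guard in the frame of pocket below 0.0065 m and value of joint press_bar above 0.0095 m and angle between the y axis of guard and the y axis of pocket, either way round below 0.12 rad and angle between guard's own z axis and vertical below 0.15 rad and contact force between guard and press_bar above 5 N and contact force between the fingers and guard above 3 N), for 0.3 s.
At the end, for the whole second after the job is handed in: Carrier within 0.12 rad of the tongue; guard upright (0.15 rad) in the pocket behind the lip, in line (0.12 rad), underside under 6.5 mm above the pocket floor; bar down over 9.5 mm, pressed with over 5 N; fingers still bear on the guard with over 3 N (all of step 2); the arm keeps its last pose, push and grip.
It fails at once if a bystander (bottle, hand stone, brush) is moved by more than 30 mm (distance of any of oil_bottle, whetstone, brush from where it was at the start of the episode above 0.03 m).
It also fails if it takes over 58 s, if anything falls off the work surface, if the arm or the gripper's body presses on something with over 40 N, if the wrist force passes 120 N, or if a joint passes its speed limit or range.

## Working session

There is one attempt and no reset: what is moved stays moved. The work goes in short steps, Python scripts to look and compute and a tool call to move; the robot and the scene stay as the last step left them, time stands still between calls to the robot, and variables do not carry over. Pictures are saved under pics/ and viewed, and the job is handed in when it is done.

Besides the shell and the picture viewer there is one more tool, called after "Request:" in YAML: its name, and indented under it one key for each argument. jog_arm: Moves the arm, as the interface text tells. Its arguments: {"type":"object","properties":{"series":{"type":"array"},"gripper":{"type":"number"},"force":{"type":"number"}},"required":["series"]}

```bash
mkdir -p pics
python3 - <<'E'
from rig import readout, vision, nets, bot
import cv2
s=readout.get_state(); print(s)
for c in ["scene","side","wrist"]:
    im=vision.snapshot(c); cv2.imwrite(f"pics/{c}0.png",im)
    i=vision.camera_info(c); print(c,i['vfov'],i['cx'],i['cy'],i['pose'].round(3).tolist() if hasattr(i['pose'],'round') else i['pose'])
E
```

```text
{'time': 0.0, 'qpos': array([-1.31201486,  0.39916629,  0.04502796,  1.53786492, -0.01871891,
        1.20686867, -0.05068636]), 'joint_velocities': array([-0.00215946,  0.00070807,  0.00160661,  0.00117621, -0.0001218 ,
        0.00023365,  0.00112872]), 'joint_efforts': array([-1.03508210e-03, -4.75117958e+01,  1.36368927e+00, -2.54221112e+01,
        1.14742824e-02,  9.73344839e-03,  7.10136035e-06]), 'position': array([0.22739144, 0.60830372, 0.24728661]), 'eef_rot': array([-5.58775878e-01, -3.09126903e+00,  2.94034731e-03]), 'ft_force': array([ 0.48816927,  0.01849381, -0.00940265]), 'ft_torque': array([-0.01357491,  0.00858898, -0.01986299]), 'finger_gap': 0.08529347408462665}
scene 53.698101707964184 320.63835536561345 202.23137557329923 [[0.779, 0.466, -0.419, 0.926], [0.626, -0.571, 0.531, -0.533], [0.008, -0.676, -0.737, 0.862], [0.0, 0.0, 0.0, 1.0]]
side 44.57280987365768 319.75898759783075 193.6047734996645 [[0.959, -0.178, 0.219, 0.184], [-0.282, -0.604, 0.745, -1.099], [0.0, -0.777, -0.63, 1.004], [0.0, 0.0, 0.0, 1.0]]
wrist 67.51461727673242 317.71279082115086 197.48534564754763 [[0.351, 0.892, 0.287, 0.154], [0.936, -0.334, -0.108, 0.635], [-0.0, 0.306, -0.952, 0.373], [0.0, 0.0, 0.0, 1.0]]
```

View pics/scene0.png

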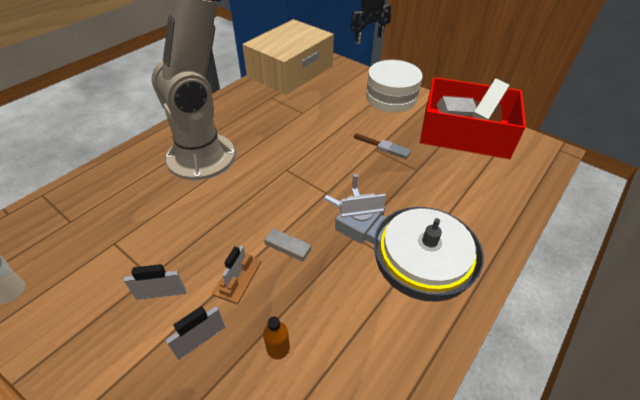

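View pics/side0.png

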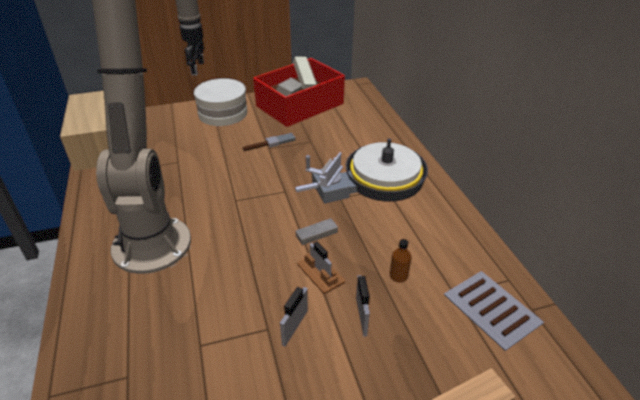

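View pics/wrist0.png

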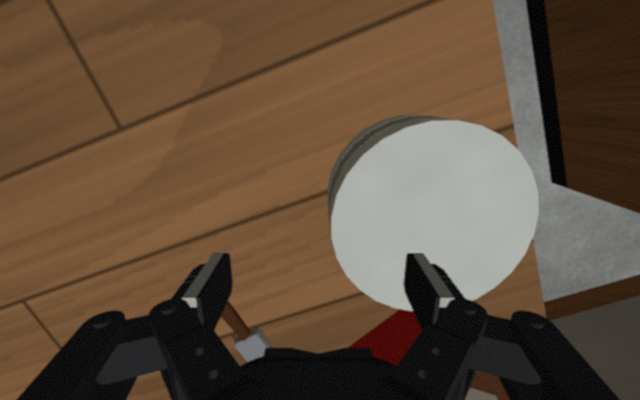

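```bash
cat > h.py <<'E'
import numpy as np, cv2
from scipy.spatial.transform import Rotation as R
from rig import readout, vision, nets, bot
def ray(c,p,info=None):
    i=info or vision.camera_info(c); f=200/np.tan(np.radians(i['vfov'])/2); P=np.array(i['pose'])
    d=P[:3,:3]@np.array([(p[0]-i['cx'])/f,(p[1]-i['cy'])/f,1]); return P[:3,3],d/np.linalg.norm(d)
def onz(c,p,z,info=None):
    o,d=ray(c,p,info); return o+d*(z-o[2])/d[2]
def tri(*cps):
    A=np.zeros((3,3));b=np.zeros(3);rs=[ray(*cp) for cp in cps]
    for o,d in rs:
        M=np.eye(3)-np.outer(d,d);A+=M;b+=M@o
    x=np.linalg.solve(A,b); return x,max(np.linalg.norm((np.eye(3)-np.outer(d,d))@(x-o)) for o,d in rs)
def proj(c,X,info=None):
    i=info or vision.camera_info(c); f=200/np.tan(np.radians(i['vfov'])/2); P=np.array(i['pose'])
    v=P[:3,:3].T@(np.array(X)-P[:3,3]); return np.array([i['cx']+f*v[0]/v[2],i['cy']+f*v[1]/v[2]])
def crop(im,x0,y0,w,h,name,k=5):
    cv2.imwrite(name,cv2.resize(im[y0:y0+h,x0:x0+w],None,fx=k,fy=k,interpolation=cv2.INTER_CUBIC))
E
python3 - <<'E'
from h import *
im=cv2.imread('pics/scene0.png'); crop(im,310,165,150,110,'pics/sc_gr.png'); crop(im,200,235,80,75,'pics/sc_ra.png',7)
im=cv2.imread('pics/side0.png'); crop(im,285,135,150,75,'pics/si_gr.png'); crop(im,285,215,80,80,'pics/si_ra.png',7)
for n in ['guard','rack','handle','grinder','oil_bottle','whetstone','brush','guard_grip','pocket']:
    for c in ['scene','side']:
        print(n,c,[(np.round(d['at'],1).tolist(),round(d['confidence'],2)) for d in nets.search_frame(c,n)][:4])
E
```

```text
guard scene [([154.1, 284.4], 0.87), ([231.3, 264.7], 0.77), ([194.2, 329.6], 0.61)]
guard side [([292.3, 311.7], 0.66), ([316.7, 256.0], 0.62), ([363.2, 299.4], 0.57)]
rack scene [([242.6, 280.9], 0.77)]
rack side [([319.1, 273.2], 0.89)]
handle scene [([361.8, 205.2], 0.94)]
handle side [([329.9, 171.8], 0.97)]
grinder scene [([415.3, 244.0], 0.85)]
grinder side [([373.6, 176.2], 0.89)]
oil_bottle scene [([278.7, 339.7], 0.72), ([241.3, 282.5], 0.55)]
oil_bottle side [([400.4, 261.7], 0.86)]
whetstone scene [([288.7, 245.9], 0.71), ([363.0, 206.6], 0.63)]
whetstone side [([316.6, 231.5], 0.71)]
brush scene [([387.4, 147.5], 0.94), ([231.5, 264.1], 0.67)]
brush side [([272.3, 144.5], 0.66)]
guard_grip scene [([232.6, 267.4], 0.94), ([191.3, 329.8], 0.64), ([153.0, 284.1], 0.62)]
guard_grip side [([294.2, 315.6], 0.82), ([362.7, 301.2], 0.65), ([320.9, 259.5], 0.63)]
pocket scene [([358.9, 203.4], 0.69)]
pocket side [([328.7, 169.2], 0.78)]
```

View pics/sc_gr.png

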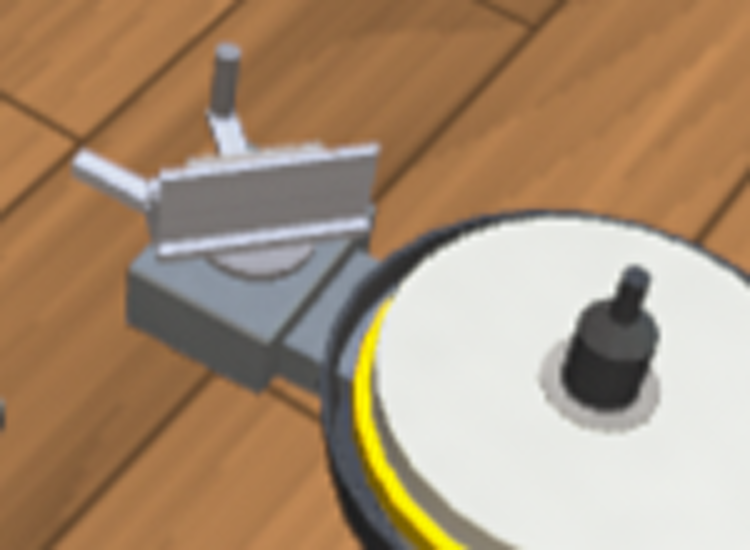

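View pics/sc_ra.png

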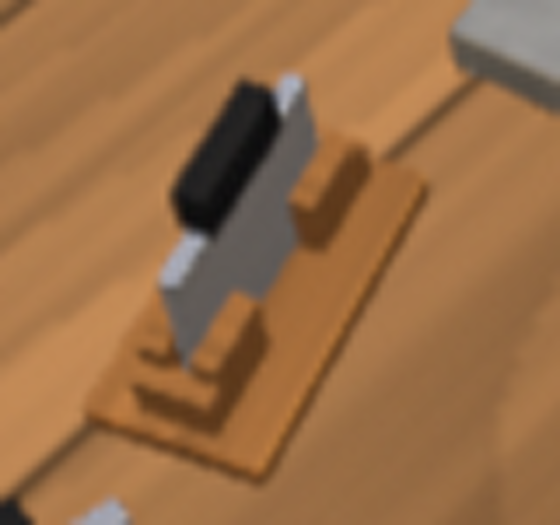

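View pics/si_gr.png

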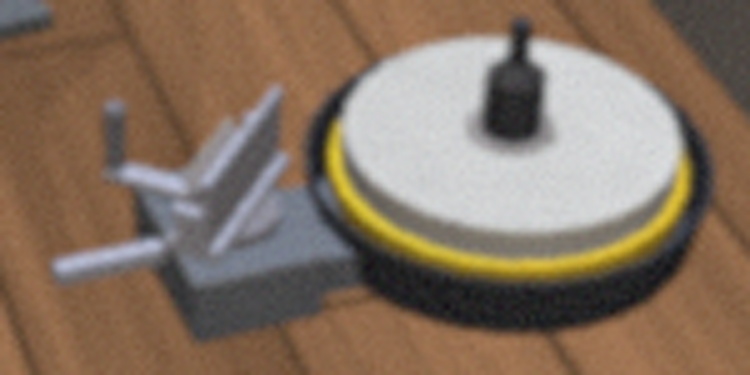

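View pics/si_ra.png

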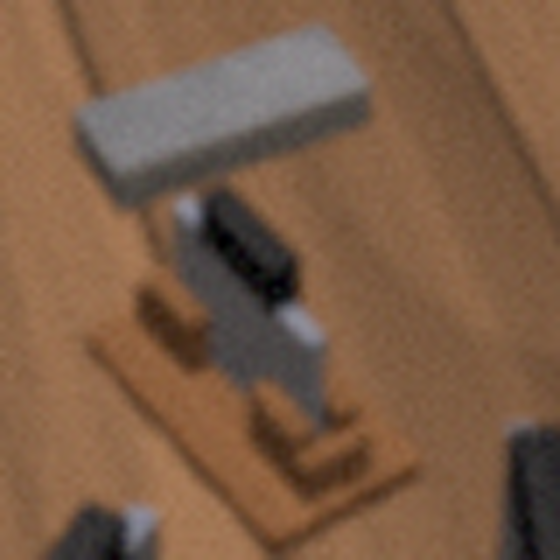

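Run:
```python
from h import *
S=lambda a,b:('scene',(310+a/5,165+b/5)); D=lambda a,b:('side',(285+a/5,135+b/5))
S7=lambda a,b:('scene',(200+a/7,235+b/7)); D7=lambda a,b:('side',(285+a/7,215+b/7))
for n,a,b in [('handle',S(228,48),D(115,104)),('tongue',S(80,160),D(57,266)),('spindle',S(637,272),D(521,22)),
 ('gfar',S7(295,80),D7(187,203)),('gnear',S7(172,275),D7(318,325)),('ribfar',S7(258,88),D7(222,195)),('ribnear',S7(190,205),D7(285,292)),
 ('rack TR',S7(428,187),D7(90,340)),('rack R',S7(262,480),D7(275,548)),('rackL',S7(88,412),D7(418,465))]:
    x,e=tri(a,b); print(n,x.round(4),round(e,4))
for n,a,z in [('rk c1',S7(428,187),.012),('c2',S7(262,480),.012),('c3',S7(88,412),.012),
   ('d1',D7(90,340),.012),('d2',D7(275,548),.012),('d3',D7(418,465),.012),('tong',S(80,155),.04),('tong',D(57,262),.04)]:
    print(n,onz(*a,z).round(4))
```

```text
handle [0.5113 0.1462 0.1156] 0.0006
tongue [0.4564 0.0872 0.0393] 0.0017
spindle [0.7703 0.1065 0.1554] 0.0002
gfar [ 0.4249 -0.2037  0.0794] 0.0
gnear [ 0.453  -0.2841  0.0843] 0.0014
ribfar [ 0.4325 -0.224   0.1017] 0.0008
ribnear [ 0.4436 -0.267   0.0906] 0.0016
rack TR [ 0.4044 -0.1377 -0.0677] 0.0077
rack R [ 0.4478 -0.2681 -0.0665] 0.0089
rackL [ 0.4683 -0.3379  0.0711] 0.0063
rk c1 [ 0.4545 -0.1781  0.012 ]
c2 [ 0.4942 -0.2975  0.012 ]
c3 [ 0.4291 -0.3174  0.012 ]
d1 [ 0.3856 -0.2006  0.012 ]
d2 [ 0.4253 -0.32    0.012 ]
d3 [ 0.4885 -0.2972  0.012 ]
tong [0.4556 0.0877 0.04  ]
tong [0.4569 0.0929 0.04  ]
```

```bash
cat >> h.py <<'E'
def Rdown(ydeg):
    a=np.radians(ydeg); y=np.array([np.cos(a),np.sin(a),0]); z=np.array([0,0,-1.]); x=np.cross(y,z)
    return np.c_[x,y,z]
def cmd(pos,ydeg):
    s=readout.get_state(); R0=R.from_rotvec(s['eef_rot']); 
    d=R0.inv().apply(np.array(pos)-s['position'])/0.03
    w=(R0.inv()*R.from_matrix(Rdown(ydeg))).as_rotvec(degrees=True)/5
    y=R0.as_matrix()[:,1]
    print('t',round(s['time'],2),'pos',s['position'].round(4),'ydeg',np.degrees(np.arctan2(y[1],y[0])).round(2),'gap',round(s['finger_gap'],4),'F',s['ft_force'].round(1),'q7',s['qpos'][6].round(2))
    print('shift',d.round(3),'turn',w.round(3)); return d,w
E
python3 - <<'E'
from h import *
cmd((.50,.155,.22),49.6)
E
```

```text
t 1.05 pos [0.2276 0.6089 0.2483] ydeg 69.5 gap 0.0851 F [ 0.1 -1.   0.7] q7 -0.05
shift [-13.802 -10.992   0.944] turn [1.000e-03 0.000e+00 3.981e+00]
```

Request:
jog_arm:
  series: [-13.8, -11, 0.94, 0, 0, 4, -13.8, -11, 0.94, 0, 0, 4, -13.8, -11, 0.94, 0, 0, 4, -13.8, -11, 0.94, 0, 0, 4, -13.8, -11, 0.94, 0, 0, 4]
  gripper: 100
  force: 40

```text
time: 1.47
position: [0.3353, 0.4287, 0.2373]
eef_rot: [1.087, 2.947, 0.001]
ft_force: [0.5, 0.6, 0.8]
finger_gap: 0.0857
```

Run:
```python
from h import *
cmd((.50,.155,.22),49.6)
```

```text
t 1.47 pos [0.3353 0.4287 0.2373] ydeg 49.51 gap 0.0857 F [0.5 0.6 0.8] q7 -0.08
shift [-10.098  -3.375   0.575] turn [ 0.007 -0.    -0.017]
```

Request:
jog_arm:
  series: [-10.1, -3.3, 0.5, 0, 0, 0, -10.1, -3.3, 0.5, 0, 0, 0, -10.1, -3.3, 0.5, 0, 0, 0, -10.1, -3.3, 0.5, 0, 0, 0, -10.1, -3.3, 0.5, 0, 0, 0]

```text
time: 1.88
position: [0.4438, 0.251, 0.2278]
eef_rot: [1.087, 2.947, 0.002]
ft_force: [1.4, 0.6, -0.5]
finger_gap: 0.0855
```

Run:
```python
from h import *
cmd((.50,.155,.22),49.6)
```

```text
t 1.88 pos [0.4438 0.251  0.2278] ydeg 49.52 gap 0.0855 F [ 1.4  0.6 -0.5] q7 0.33
shift [-3.504 -1.219  0.257] turn [ 0.013 -0.001 -0.016]
```

Request:
jog_arm:
  series: [-3.4, -1.2, 0.2, 0, 0, 0, -3.4, -1.2, 0.2, 0, 0, 0, -3.4, -1.2, 0.2, 0, 0, 0, -3.4, -1.2, 0.2, 0, 0, 0, -3.4, -1.2, 0.2, 0, 0, 0]

```text
time: 2.3
position: [0.4979, 0.1575, 0.2216]
eef_rot: [1.094, 2.945, 0.0]
ft_force: [-0.2, 0.8, -0.7]
finger_gap: 0.0851
```

Run:
```python
from h import *
cmd((.5113,.1462,.097),49.6)
im=vision.snapshot('wrist'); cv2.imwrite('pics/w1.png',im); print(vision.camera_info('wrist')['pose'].tolist())
```

```text
t 2.3 pos [0.4979 0.1575 0.2216] ydeg 49.25 gap 0.0851 F [-0.2  0.8 -0.7] q7 0.56
shift [-0.583  0.005  4.152] turn [ 0.003  0.002 -0.069]
[[0.6505677489261469, 0.7229639327364645, 0.23256129518772167, 0.43782981169108653], [0.7594474039451378, -0.6197633206240953, -0.19782079529206628, 0.20967906729168365], [0.001115660412775432, 0.3053139013723737, -0.9522511102280866, 0.34703132226690464], [0.0, 0.0, 0.0, 1.0]]
```

View pics/w1.png

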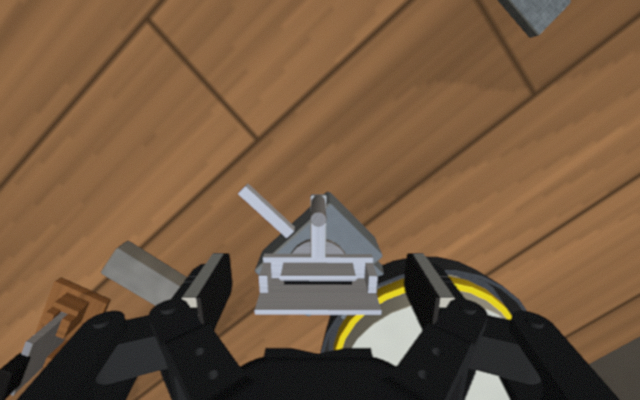

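Run:
```python
from h import *
crop(cv2.imread('pics/w1.png'),230,175,160,110,'pics/w1c.png',5)
```

```text
(no output)
```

View pics/w1c.png

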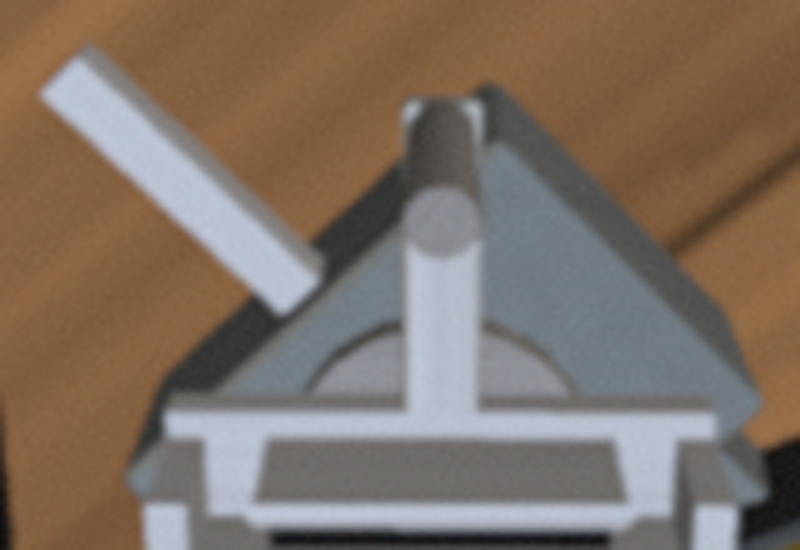

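Run:
```python
from h import *
info={'vfov':67.51461727673242,'cx':317.71279,'cy':197.485,'pose':np.array([[0.6505677489261469, 0.7229639327364645, 0.23256129518772167, 0.43782981169108653], [0.7594474039451378, -0.6197633206240953, -0.19782079529206628, 0.20967906729168365], [0.001115660412775432, 0.3053139013723737, -0.9522511102280866, 0.34703132226690464], [0,0,0,1]])}
w=lambda a,b,z:onz('w',(230+a/5,175+b/5),z,info)
a,b,c,d=w(40,93,.04),w(82,50,.04),w(283,315,.04),w(322,278,.04)
print(a,b,c,d)
for p,q in[(a,c),(b,d)]: v=q-p; print(np.linalg.norm(v),np.degrees(np.arctan2(v[1],v[0])))
e=(a+b)/2; v=(c+d)/2-e; u=v/np.linalg.norm(v); print('origin from tongue',e+.117*u, 'stone',e+.317*u)
h=w(442,222,.114); print('handle',h)
p,q=w(500,143,.05),w(760,403,.05); v=q-p; print('ped',p,q,np.linalg.norm(v),np.degrees(np.arctan2(v[1],v[0])))
print('arm', w(442,410,.066), w(442,420,.066))
print('rail', w(165,420,.1), w(717,420,.1))
```

```text
[0.45383867 0.08382505 0.04      ] [0.45289353 0.09741175 0.04      ] [0.52639904 0.08811916 0.04      ] [0.52536609 0.10085434 0.04      ]
0.07268732884963557 3.3868010099744437
0.07255427162766148 2.719618564607306
origin from tongue [0.57019999 0.09685084 0.04      ] stone [0.76991603 0.10750457 0.04      ]
handle [0.50975296 0.14916746 0.114     ]
ped [0.52388047 0.15337873 0.05      ] [0.60843025 0.15809694 0.05      ] 0.08468132868673658 3.1940172111452365
arm [0.55693591 0.10901492 0.066     ] [0.55873582 0.10747524 0.066     ]
rail [0.51064117 0.08082166 0.1       ] [0.57734908 0.15859487 0.1       ]
```

Run:
```python
from h import *
cmd((.5098,.1492,.097),49.05)
```

```text
t 2.35 pos [0.4972 0.1594 0.2215] ydeg 49.45 gap 0.0852 F [ 0.2  0.2 -0.1] q7 0.56
shift [-0.543  0.013  4.149] turn [ 0.005 -0.007  0.08 ]
```

Request:
jog_arm:
  series: [-0.54, 0, 1.2, 0, 0, 0.08, -0.54, 0, 2.2, 0, 0, 0.08, -0.54, 0, 3.2, 0, 0, 0.08, -0.54, 0, 4.1, 0, 0, 0.08, -0.54, 0, 4.1, 0, 0, 0.08]

```text
time: 2.77
position: [0.5048, 0.1498, 0.0936]
eef_rot: [-1.089, -2.938, 0.01]
ft_force: [-1.4, -0.5, -0.6]
finger_gap: 0.0854
```

Run:
```python
from h import *
cmd((.5098,.1492,.097),49.05)
im=vision.snapshot('wrist'); cv2.imwrite('pics/w2.png',im)
```

```text
t 2.77 pos [0.5048 0.1498 0.0936] ydeg 49.32 gap 0.0854 F [-1.4 -0.5 -0.6] q7 0.66
shift [-0.14   0.093 -0.113] turn [-0.101 -0.063  0.054]
```

View pics/w2.png

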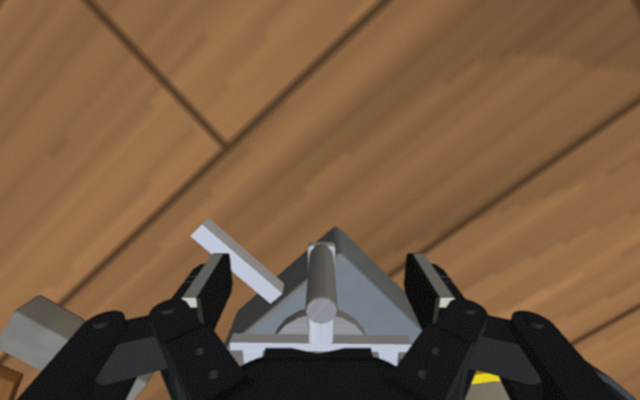

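Request:
jog_arm:
  series: [-0.12, 0.08, -0.15, 0, 0, 0, -0.12, 0.08, -0.15, 0, 0, 0, -0.12, 0.08, -0.15, 0, 0, 0, -0.12, 0.08, -0.15, 0, 0, 0, -0.12, 0.08, -0.15, 0, 0, 0]
  gripper: 0
  force: 30

```text
time: 3.23
position: [0.5145, 0.1485, 0.1041]
eef_rot: [1.097, 2.942, 0.003]
ft_force: [0.2, 0.1, -1.0]
finger_gap: 0.0252
```

Request:
jog_arm:
  series: [0, 0, 0, 0, 0, 0, 0, 0, 0, 0, 0, 0, 0, 0, 0, 0, 0, 0]

```text
time: 3.48
position: [0.5136, 0.1479, 0.1036]
eef_rot: [-1.098, -2.943, 0.0]
ft_force: [-2.5, -1.8, 6.2]
finger_gap: 0.013
```

Run:
```python
from h import *
cmd((.5098,.1492,.097),49.05)
o=np.array([.5703,.0967])
for k in range(0,51,5):
    a=np.radians(139.05+k); print(k,o+.08*np.array([np.cos(a),np.sin(a)]))
im=vision.snapshot('wrist'); cv2.imwrite('pics/w3.png',im)
```

```text
t 3.48 pos [0.5136 0.1479 0.1036] ydeg 49.09 gap 0.013 F [-2.5 -1.8  6.2] q7 0.66
shift [ 0.126 -0.05   0.221] turn [-0.003 -0.006  0.007]
0 [0.50987746 0.14913201]
5 [0.50553763 0.14366632]
10 [0.50169069 0.13784319]
15 [0.4983659  0.13170693]
20 [0.49558858 0.12530425]
25 [0.49337985 0.11868387]
30 [0.49175653 0.11189618]
35 [0.49073098 0.10499284]
40 [0.490311   0.09802639]
45 [0.49049978 0.09104984]
50 [0.49129588 0.08411629]
```

View pics/w3.png

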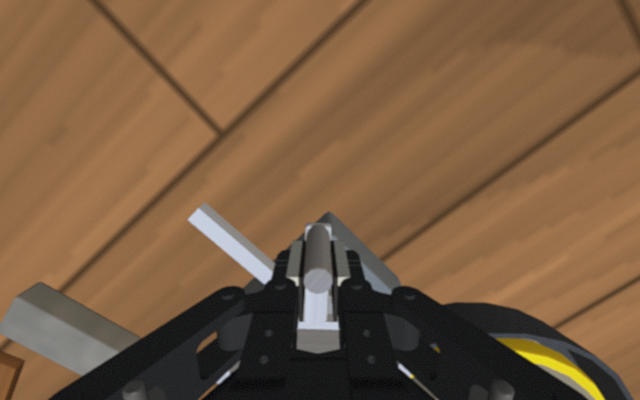

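Request:
jog_arm:
  series: [-0.01, -0.222, 0, 0, 0, -1, -0.04, -0.442, 0, 0, 0, -2, -0.087, -0.66, 0, 0, 0, -3, -0.154, -0.871, 0, 0, 0, -4, -0.239, -1.076, 0, 0, 0, -5]
  force: 40

```text
time: 3.95
position: [0.4971, 0.1205, 0.1037]
eef_rot: [-0.428, -3.11, -0.004]
ft_force: [-5.1, 2.2, 7.2]
finger_gap: 0.0122
```

Run:
```python
from h import *
a=np.radians(183.1);o=np.array([.5703,.0967])
cmd((*(o+.0764*np.array([np.cos(a),np.sin(a)])),.1036),93.1)
```

```text
t 3.95 pos [0.4971 0.1205 0.1037] ydeg 74.34 gap 0.0122 F [-5.1  2.2  7.2] q7 1.1
shift [-0.151 -0.924 -0.   ] turn [ 0.027 -0.024 -3.752]
```

Request:
jog_arm:
  series: [-0.01, -0.222, 0, 0, 0, -1, -0.04, -0.442, 0, 0, 0, -2, -0.087, -0.66, 0, 0, 0, -3, -0.15, -0.92, 0, 0, 0, -3.75, -0.15, -0.92, 0, 0, 0, -3.75]

```text
time: 4.37
position: [0.4929, 0.0911, 0.1036]
eef_rot: [0.081, -3.136, -0.002]
ft_force: [-6.3, -0.2, 11.4]
finger_gap: 0.0127
```

Run:
```python
from h import *
a=np.radians(183.1);o=np.array([.5703,.0967])
cmd((*(o+.0764*np.array([np.cos(a),np.sin(a)])),.1036),93.1)
im=vision.snapshot('wrist'); cv2.imwrite('pics/w4.png',im)
im=vision.snapshot('scene'); crop(im,290,140,170,120,'pics/sc4.png',4)
```

```text
t 4.37 pos [0.4929 0.0911 0.1036] ydeg 92.96 gap 0.0127 F [-6.3 -0.2 11.4] q7 1.45
shift [-0.04   0.046  0.   ] turn [ 0.016 -0.048 -0.028]
```

View pics/w4.png

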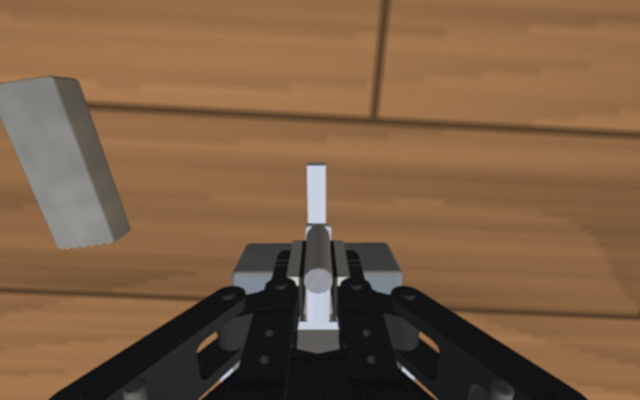

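View pics/sc4.png

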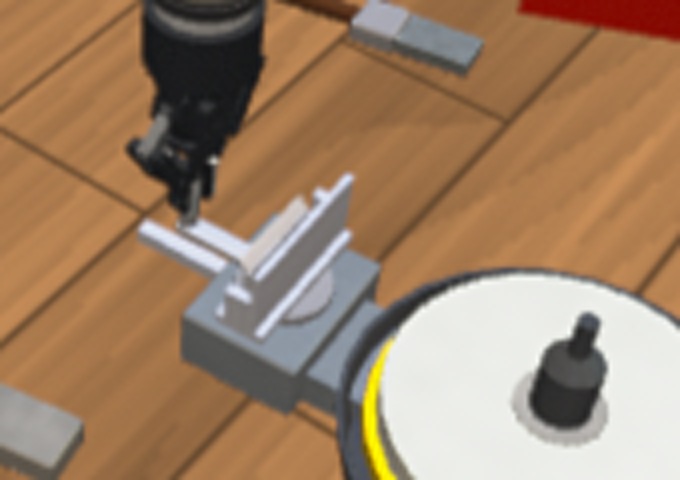

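Request:
jog_arm:
  series: [0, 0, 0, 0, 0, 0, 0, 0, 0, 0, 0, 0, 0, 0, 0, 0, 0, 0, 0, 0, 0, 0, 0, 0, 0, 0, 0, 0, 0, 0]
  gripper: 60

```text
time: 4.88
position: [0.495, 0.0913, 0.1028]
eef_rot: [-0.078, 3.14, 0.0]
ft_force: [0.3, -0.4, -0.4]
finger_gap: 0.0512
```

Request:
jog_arm:
  series: [0, 0, -1.2, 0, 0, 0, 0, 0, -2.4, 0, 0, 0, 0, 0, -3.5, 0, 0, 0, 0, 0, -3.5, 0, 0, 0, 0, 0, -3.5, 0, 0, 0]

```text
time: 5.3
position: [0.4964, 0.0917, 0.21]
eef_rot: [-0.078, 3.136, 0.003]
ft_force: [0.5, -0.3, -1.0]
finger_gap: 0.051
```

Run:
```python
from h import *
im=vision.snapshot('wrist'); cv2.imwrite('pics/w5.png',im); print(vision.camera_info('wrist')['pose'].tolist())
crop(im,230,120,180,130,'pics/w5c.png',4.4)
cmd((.4395,-.2475,.22),18.5)
```

```text
[[-0.04912976310919786, 0.9503721758891047, 0.30721164312675336, 0.4167428734494809], [0.9987905633971121, 0.04615741961440325, 0.016938213702039018, 0.08661076998523679], [0.001917510289449606, 0.3076722605473971, -0.9514904640846071, 0.3336540572068507], [0.0, 0.0, 0.0, 1.0]]
t 5.35 pos [0.4951 0.0914 0.2082] ydeg 92.86 gap 0.051 F [ 0.4  0.1 -0.5] q7 1.4
shift [  2.412 -11.19   -0.401] turn [1.3000e-02 6.0000e-03 1.4871e+01]
```

View pics/w5.png

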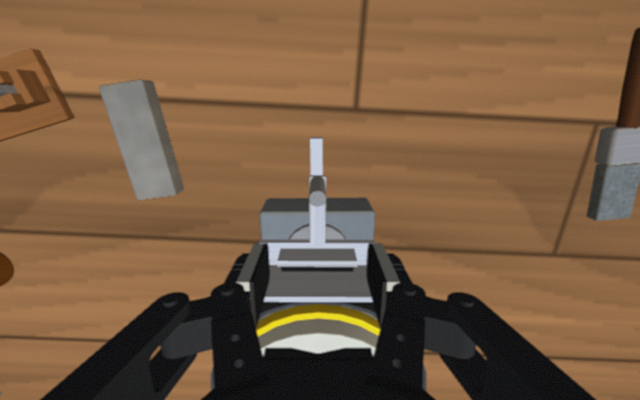

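Request:
jog_arm:
  series: [2.4, -11.2, -0.4, 0, 0, 14.8, 2.4, -11.2, -0.4, 0, 0, 14.8, 2.4, -11.2, -0.4, 0, 0, 14.8, 2.4, -11.2, -0.4, 0, 0, 14.8, 2.4, -11.2, -0.4, 0, 0, 14.8]
  gripper: 100

```text
time: 5.77
position: [0.4596, -0.1157, 0.2136]
eef_rot: [-0.899, -3.007, 0.001]
ft_force: [0.7, -1.1, 0.1]
finger_gap: 0.0856
```

Run:
```python
from h import *
cmd((.4395,-.2475,.22),18.5)
```

```text
t 5.77 pos [ 0.4596 -0.1157  0.2136] ydeg 56.72 gap 0.0856 F [ 0.7 -1.1  0.1] q7 1.22
shift [-1.85  -4.041 -0.211] turn [-0.026 -0.024  7.644]
```

Request:
jog_arm:
  series: [-1.85, -4, -0.2, 0, 0, 7.6, -1.85, -4, -0.2, 0, 0, 7.6, -1.85, -4, -0.2, 0, 0, 7.6, -1.85, -4, -0.2, 0, 0, 7.6, -1.85, -4, -0.2, 0, 0, 7.6]

```text
time: 6.18
position: [0.4402, -0.2491, 0.2199]
eef_rot: [-1.791, -2.579, 0.005]
ft_force: [0.4, 0.4, 0.3]
finger_gap: 0.0857
```

Request:
jog_arm:
  series: [0, 0, 0, 0, 0, 0.5, 0, 0, 0, 0, 0, 0.5, 0, 0, 0, 0, 0, 0.5]

```text
time: 6.43
position: [0.442, -0.2446, 0.2198]
eef_rot: [-1.827, -2.553, 0.002]
ft_force: [0.3, -0.0, 0.0]
finger_gap: 0.0854
```

Run:
```python
from h import *
cmd((.4395,-.2475,.22),18.5)
im=vision.snapshot('wrist'); cv2.imwrite('pics/w6.png',im); i=vision.camera_info('wrist');np.save('i6.npy',i['pose'])
crop(im,230,150,180,150,'pics/w6c.png',4)
```

```text
t 6.43 pos [ 0.442  -0.2446  0.2198] ydeg 18.82 gap 0.0854 F [ 0.3 -0.   0. ] q7 0.89
shift [-0.064 -0.11  -0.007] turn [-0.028 -0.017  0.064]
```

View pics/w6.png

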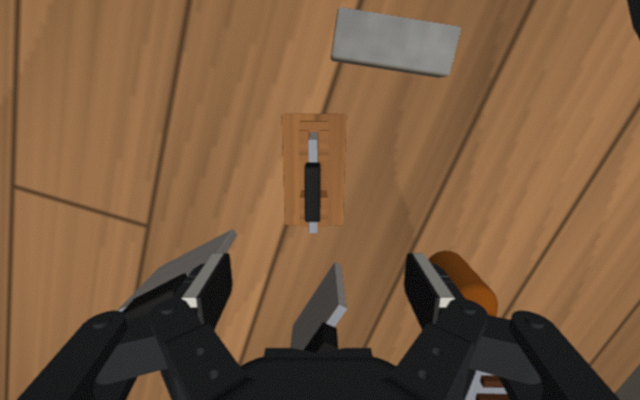

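View pics/w6c.png

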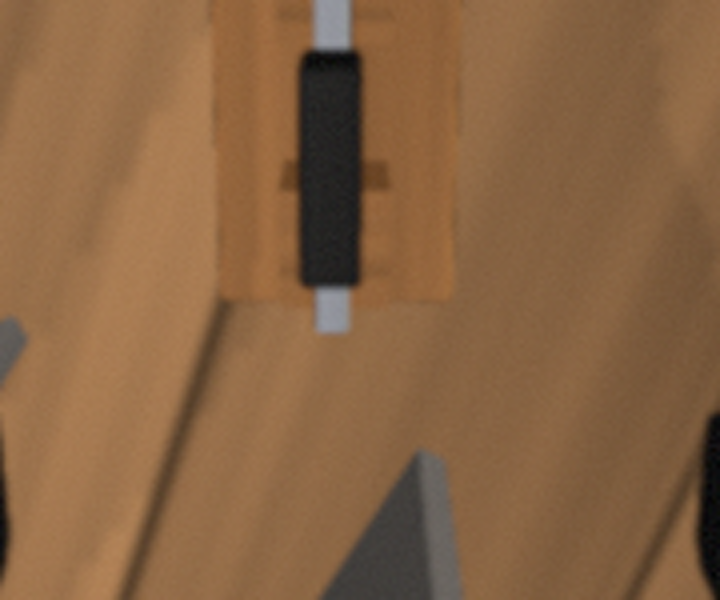

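Run:
```python
from h import *
info={'vfov':67.51461727673242,'cx':317.71279,'cy':197.485,'pose':np.load('i6.npy')}
w=lambda a,b,z:onz('w',(230+a/4,150+b/4),z,info)
p=[w(303,70,.102),w(360,70,.102),w(300,287,.102),w(360,287,.102)]
print(np.round(p,4)); m=np.mean(p,0); v=(p[0]+p[1]-p[2]-p[3])/2; print('centre',m,np.linalg.norm(v),np.degrees(np.arctan2(v[1],v[0])),np.linalg.norm(p[1]-p[0]))
q=[w(333,4,.08) if 0 else w(333,330,.08)]; print('plate end',q, 'from c', np.linalg.norm(q[0][:2]-m[:2]))
# big guard: top via scene/side
S=('scene',(192,320));D=('side',(362,288))
print(tri(S,D)); print(tri(('scene',(148,272)),('side',(294,298))))
cmd((*m[:2],.1),18.5)
```

```text
[[ 0.4244 -0.2233  0.102 ]
 [ 0.4355 -0.2195  0.102 ]
 [ 0.4388 -0.2696  0.102 ]
 [ 0.4513 -0.2654  0.102 ]]
centre [ 0.437494   -0.24446053  0.102     ] 0.04844187292757395 108.12126609665823 0.011804944515504097
plate end [array([ 0.45175799, -0.28660546,  0.08      ])] from c 0.0444933290018041
(array([ 0.49414423, -0.40446053,  0.10342566]), np.float64(0.00246350729726881))
(array([ 0.33164456, -0.39378818,  0.11007889]), np.float64(0.002887811939795998))
t 6.48 pos [ 0.4422 -0.2446  0.2201] ydeg 18.83 gap 0.0854 F [-0.4 -0.   1.1] q7 0.89
shift [ 0.05  -0.14   4.003] turn [-0.022 -0.014  0.066]
```

Request:
jog_arm:
  series: [0.05, -0.14, 1.2, 0, 0, 0.14, 0.05, -0.14, 2.2, 0, 0, 0.14, 0.05, -0.14, 3.2, 0, 0, 0.14, 0.05, -0.14, 4.3, 0, 0, 0.14, 0.05, -0.14, 4.3, 0, 0, 0.14]

```text
time: 6.9
position: [0.434, -0.2422, 0.0867]
eef_rot: [-1.837, -2.534, 0.005]
ft_force: [-0.9, 0.9, 0.3]
finger_gap: 0.0856
```

Request:
jog_arm:
  series: [0, 0, 0, 0, 0, 0]

```text
time: 6.98
position: [0.437, -0.2443, 0.091]
eef_rot: [-1.843, -2.539, 0.002]
ft_force: [0.4, -0.5, 0.1]
finger_gap: 0.0854
```

Run:
```python
from h import *
cmd((.4375,-.2445,.09),18.1)
im=vision.snapshot('wrist'); cv2.imwrite('pics/w7.png',im)
```

```text
t 6.98 pos [ 0.437  -0.2443  0.091 ] ydeg 18.07 gap 0.0854 F [ 0.4 -0.5  0.1] q7 1.02
shift [-0.01   0.015  0.034] turn [-0.041 -0.028 -0.006]
```

View pics/w7.png

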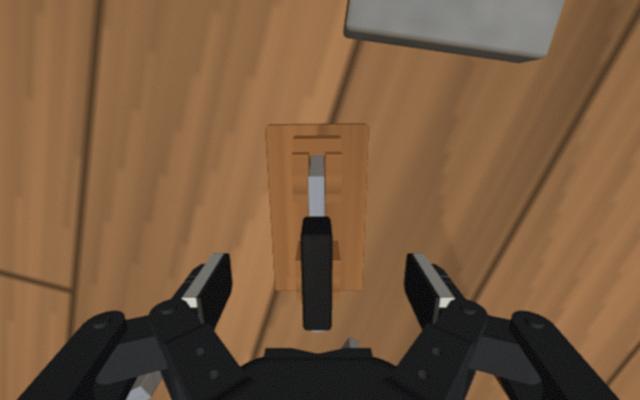

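Request:
jog_arm:
  series: [0, 0, 0, 0, 0, 0, 0, 0, 0, 0, 0, 0, 0, 0, 0, 0, 0, 0, 0, 0, 0, 0, 0, 0, 0, 0, 0, 0, 0, 0]
  gripper: 0
  force: 60

```text
time: 7.45
position: [0.4388, -0.2451, 0.0929]
eef_rot: [1.845, 2.541, 0.001]
ft_force: [-1.3, -0.6, -0.5]
finger_gap: 0.0258
```

Request:
jog_arm:
  series: [0, 0, 0, 0, 0, 0, 0, 0, 0, 0, 0, 0, 0, 0, 0, 0, 0, 0, 0, 0, 0, 0, 0, 0]

```text
time: 7.78
position: [0.4382, -0.2452, 0.0927]
eef_rot: [-1.846, -2.542, -0.0]
ft_force: [-1.7, 1.1, 6.1]
finger_gap: 0.013
```

Request:
jog_arm:
  series: [0, 0, -0.7, 0, 0, 0, 0, 0, -1.4, 0, 0, 0, 0, 0, -2.4, 0, 0, 0, 0, 0, -3.6, 0, 0, 0, 0, 0, -4.5, 0, 0, 0]

```text
time: 8.2
position: [0.4383, -0.2453, 0.2291]
eef_rot: [1.846, 2.541, 0.001]
ft_force: [0.1, -0.4, -1.8]
finger_gap: 0.0135
```

Run:
```python
from h import *
cmd((.5703,.0967,.26),3.1)
im=vision.snapshot('wrist'); cv2.imwrite('pics/w8.png',im)
```

```text
t 8.2 pos [ 0.4383 -0.2453  0.2291] ydeg 18.01 gap 0.0135 F [ 0.1 -0.4 -1.8] q7 0.87
shift [ 9.481  7.709 -1.031] turn [0.011 0.006 2.981]
```

View pics/w8.png

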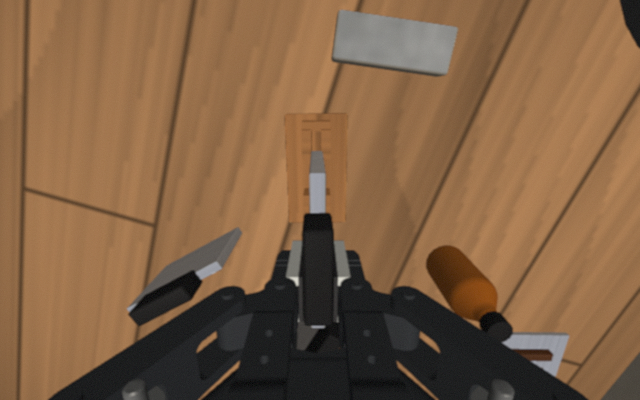

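Request:
jog_arm:
  series: [9.5, 7.7, -1, 0, 0, 3, 9.5, 7.7, -1, 0, 0, 3, 9.5, 7.7, -1, 0, 0, 3, 9.5, 7.7, -1, 0, 0, 3, 9.5, 7.7, -1, 0, 0, 3]

```text
time: 8.67
position: [0.5081, -0.0616, 0.2428]
eef_rot: [-2.162, -2.278, -0.0]
ft_force: [0.8, 0.3, -2.3]
finger_gap: 0.0127
```

Run:
```python
from h import *
cmd((.5703,.0967,.255),3.1)
```

```text
t 8.67 pos [ 0.5081 -0.0616  0.2428] ydeg 2.99 gap 0.0127 F [ 0.8  0.3 -2.3] q7 0.2
shift [ 5.161  2.344 -0.404] turn [-0.003 -0.007 -0.021]
```

Request:
jog_arm:
  series: [5.15, 2.3, -0.4, 0, 0, 0, 5.15, 2.3, -0.4, 0, 0, 0, 5.15, 2.3, -0.4, 0, 0, 0, 5.15, 2.3, -0.4, 0, 0, 0, 5.15, 2.3, -0.4, 0, 0, 0]

```text
time: 9.08
position: [0.5706, 0.106, 0.2543]
eef_rot: [-2.145, -2.291, -0.008]
ft_force: [0.7, 1.4, -1.6]
finger_gap: 0.0128
```

Request:
jog_arm:
  series: [0, 0, 0, 0, 0, 0, 0, 0, 0, 0, 0, 0, 0, 0, 0, 0, 0, 0]

```text
time: 9.33
position: [0.5684, 0.0926, 0.2546]
eef_rot: [-2.164, -2.277, 0.002]
ft_force: [0.5, -0.6, -1.0]
finger_gap: 0.0128
```

Run:
```python
from h import *
cmd((.5703,.0967,.215),3.1)
im=vision.snapshot('wrist'); cv2.imwrite('pics/w9.png',im)
im=vision.snapshot('scene'); crop(im,300,110,170,140,'pics/sc9.png',4)
im=vision.snapshot('side'); crop(im,285,85,160,130,'pics/si9.png',4)
```

```text
t 9.33 pos [0.5684 0.0926 0.2546] ydeg 2.9 gap 0.0128 F [ 0.5 -0.6 -1. ] q7 -0.05
shift [0.135 0.071 1.319] turn [-0.013  0.011 -0.04 ]
```

View pics/w9.png

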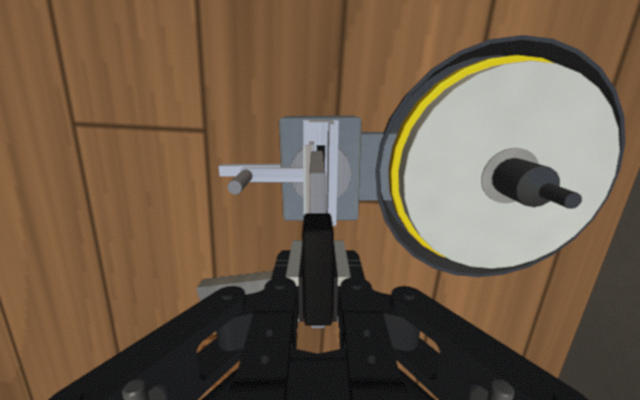

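View pics/sc9.png

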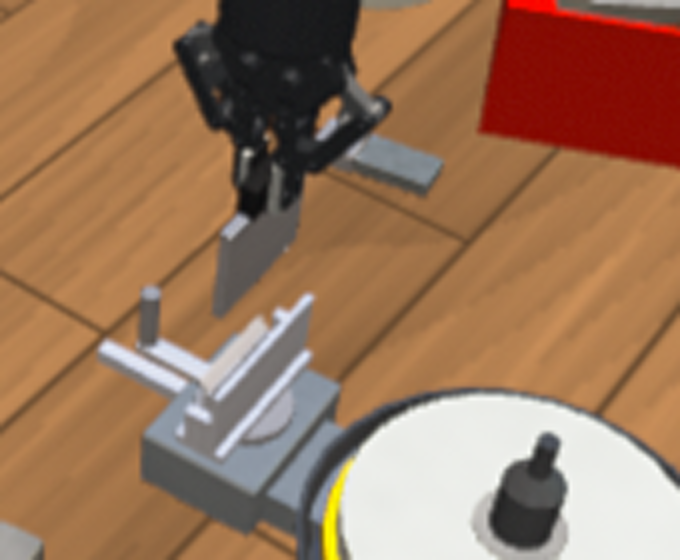

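View pics/si9.png

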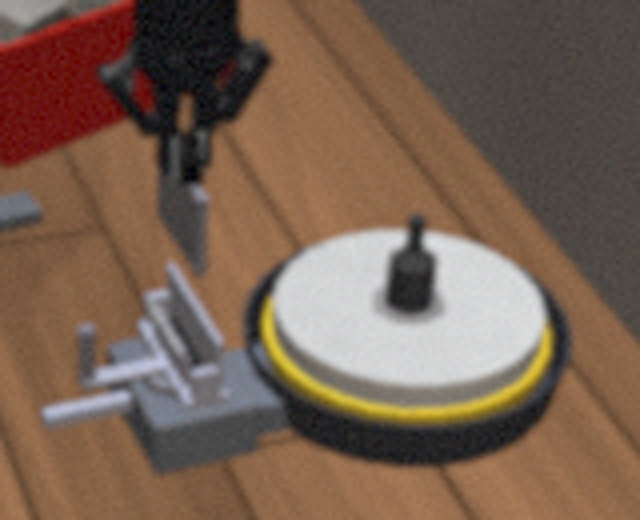

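Run:
```python
from h import *
cmd((.5703,.0967,.215),3.1)
i=vision.camera_info('wrist');np.save('i9.npy',i['pose']); im=vision.snapshot('wrist'); cv2.imwrite('pics/w10.png',im)
crop(im,210,105,160,130,'pics/w10c.png',5)
```

```text
t 9.48 pos [0.5687 0.0928 0.2551] ydeg 2.88 gap 0.0132 F [-0.3 -0.9 -1.1] q7 -0.05
shift [0.129 0.061 1.337] turn [-0.001 -0.    -0.045]
```

View pics/w10c.png

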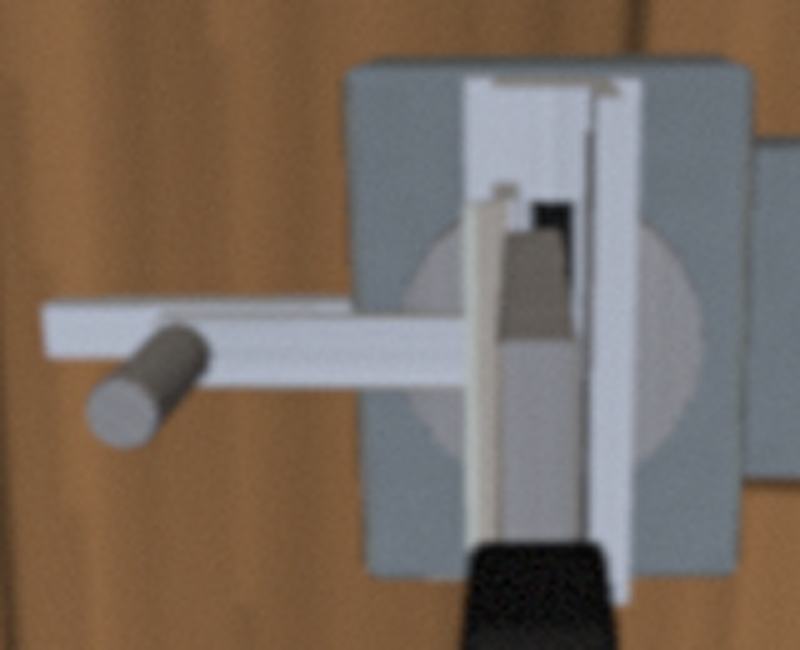

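Run:
```python
from h import *
info={'vfov':67.51461727673242,'cx':317.71279,'cy':197.485,'pose':np.load('i9.npy')}
w=lambda a,b,z:onz('w',(210+a/5,105+b/5),z,info)
ang=lambda v:np.degrees(np.arctan2(v[1],v[0]))
o=np.array([.5703,.0967,0]);u=np.array([np.cos(np.radians(3.1)),np.sin(np.radians(3.1)),0]);n=np.array([-u[1],u[0],0])
loc=lambda p:(round((p-o)@u*1000,1),round((p-o)@n*1000,1))
for nm,P in dict(handle=w(123,412,.114),tongA=w(45,305,.04),tongB=w(48,358,.04),armlo=w(205,387,.066),armlo2=w(460,385,.066),armhi=w(460,316,.066),
  backFarL=w(597,100,.118),backFarR=w(641,80,.118),backNearR=w(631,605,.118),backNearL=w(590,600,.118),
  pedA=w(345,65,.05),pedB=w(750,65,.05),pedC=w(737,575,.05),pedD=w(370,577,.05),lipfar=w(468,205,.1),lipnear=w(468,540,.1)).items(): print(nm,P.round(4),loc(P))
h=w(123,412,.114)-o; print('handle ang',ang(h)-183.1+360)
v=w(641,80,.118)-w(631,605,.118); print('wall ang',ang(v)-90)
z=.2551-.0807
for nm,P in dict(pl=w(507,235,z),pr=w(560,235,z),tl=w(498,340,z+.068),tr=w(573,340,z+.068)).items(): print(nm,P.round(4),loc(P))
print('tcp',loc(np.array([.5687,.0928,0])))
```

```text
handle [0.4919 0.091  0.114 ] (np.float64(-78.6), np.float64(-1.5))
tongA [0.4544 0.0938 0.04  ] (np.float64(-115.9), np.float64(3.4))
tongB [0.4545 0.0812 0.04  ] (np.float64(-116.5), np.float64(-9.2))
armlo [0.4967 0.0832 0.066 ] (np.float64(-74.2), np.float64(-9.5))
armlo2 [0.552  0.0864 0.066 ] (np.float64(-18.8), np.float64(-9.3))
armhi [0.5515 0.1017 0.066 ] (np.float64(-18.5), np.float64(6.0))
backFarL [0.5759 0.1518 0.118 ] (np.float64(8.6), np.float64(54.7))
backFarR [0.5832 0.1555 0.118 ] (np.float64(16.1), np.float64(58.0))
backNearR [0.5881 0.0587 0.118 ] (np.float64(15.7), np.float64(-38.9))
backNearL [0.5803 0.0594 0.118 ] (np.float64(7.9), np.float64(-37.8))
pedA [0.5244 0.1516 0.05  ] (np.float64(-42.8), np.float64(57.3))
pedB [0.6109 0.1559 0.05  ] (np.float64(43.8), np.float64(56.9))
pedC [0.6187 0.0388 0.05  ] (np.float64(45.2), np.float64(-60.5))
pedD [0.5316 0.0339 0.05  ] (np.float64(-42.1), np.float64(-60.6))
lipfar [0.5538 0.1303 0.1   ] (np.float64(-14.7), np.float64(34.4))
lipnear [0.5561 0.0635 0.1   ] (np.float64(-15.9), np.float64(-32.4))
handle ang 1.0576573797102355
wall ang 2.9114894103030906
pl [0.5623 0.1371 0.1744] (np.float64(-5.8), np.float64(40.8))
pr [0.5696 0.1375 0.1744] (np.float64(1.5), np.float64(40.8))
tl [0.5628 0.1382 0.2424] (np.float64(-5.2), np.float64(41.8))
tr [0.5699 0.1385 0.2424] (np.float64(1.9), np.float64(41.8))
tcp (np.float64(-1.8), np.float64(-3.8))
```

Run:
```python
from h import *
cmd((.5711,.0957,.206),3.0)
```

```text
t 9.53 pos [0.5688 0.0931 0.2552] ydeg 2.9 gap 0.0132 F [ 1.1 -0.4 -0.6] q7 -0.05
shift [0.083 0.082 1.64 ] turn [ 0.    -0.002 -0.019]
```

Request:
jog_arm:
  series: [0.08, 0.08, 0.6, 0, 0, 0, 0.08, 0.08, 1.2, 0, 0, 0, 0.08, 0.08, 1.64, 0, 0, 0, 0.08, 0.08, 1.64, 0, 0, 0, 0.08, 0.08, 1.64, 0, 0, 0]

```text
time: 9.95
position: [0.5708, 0.0964, 0.2056]
eef_rot: [-2.162, -2.278, 0.002]
ft_force: [0.6, -0.2, -0.6]
finger_gap: 0.0131
```

Request:
jog_arm:
  series: [0, 0, 0, 0, 0, 0, 0, 0, 0, 0, 0, 0]

```text
time: 10.12
position: [0.5721, 0.0969, 0.2072]
eef_rot: [2.162, 2.278, 0.003]
ft_force: [0.2, 0.7, -0.7]
finger_gap: 0.0133
```

Run:
```python
from h import *
cmd((.5711,.0957,.206),3.0)
i=vision.camera_info('wrist');np.save('i11.npy',i['pose']); im=vision.snapshot('wrist'); cv2.imwrite('pics/w11.png',im)
crop(im,210,135,160,130,'pics/w11c.png',5)
```

```text
t 10.12 pos [0.5721 0.0969 0.2072] ydeg 3.01 gap 0.0133 F [ 0.2  0.7 -0.7] q7 -0.03
shift [-0.037 -0.035  0.041] turn [ 0.027 -0.007  0.001]
```

View pics/w11c.png

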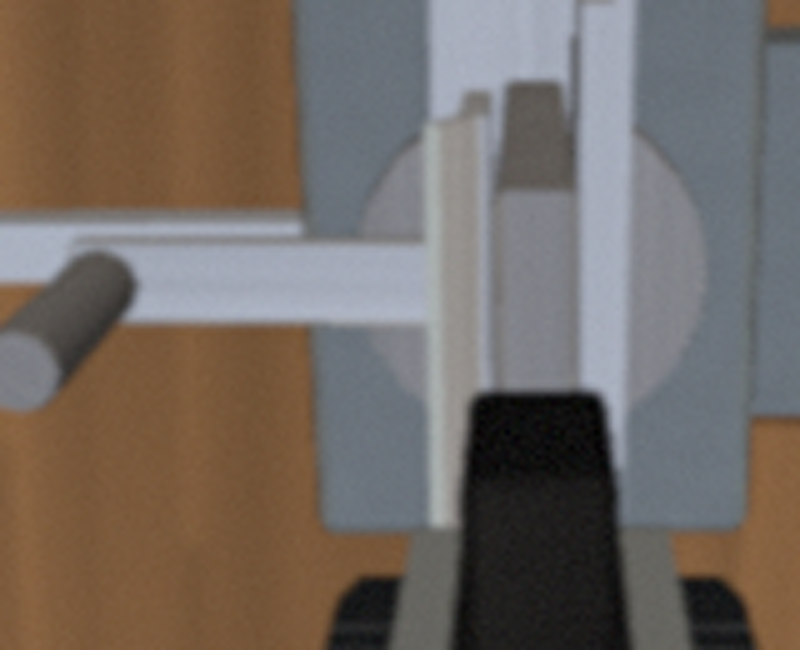

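Request:
jog_arm:
  series: [-0.03, -0.03, 0.3, 0, 0, 0, -0.03, -0.03, 0.6, 0, 0, 0, -0.03, -0.03, 0.9, 0, 0, 0, -0.03, -0.03, 1.15, 0, 0, 0, -0.03, -0.03, 1.35, 0, 0, 0]
  force: 80

```text
time: 10.58
position: [0.5696, 0.096, 0.1638]
eef_rot: [-2.161, -2.279, 0.003]
ft_force: [-0.1, -0.2, -1.1]
finger_gap: 0.0123
```

Request:
jog_arm:
  series: [0, 0, 0, 0, 0, 0, 0, 0, 0, 0, 0, 0]

```text
time: 10.75
position: [0.5702, 0.096, 0.1649]
eef_rot: [-2.162, -2.279, 0.001]
ft_force: [-0.0, -0.2, -1.1]
finger_gap: 0.0128
```

Run:
```python
from h import *
cmd((.5711,.0957,.150),3.0)
i=vision.camera_info('wrist');im=vision.snapshot('wrist'); cv2.imwrite('pics/w12.png',im)
crop(im,190,155,180,150,'pics/w12c.png',4)
im=vision.snapshot('side'); crop(im,285,85,160,130,'pics/si12.png',4)
```

```text
t 10.75 pos [0.5702 0.096  0.1649] ydeg 3.03 gap 0.0128 F [-0.  -0.2 -1.1] q7 -0.01
shift [-0.012  0.032  0.495] turn [-0.011  0.003  0.007]
```

View pics/w12c.png

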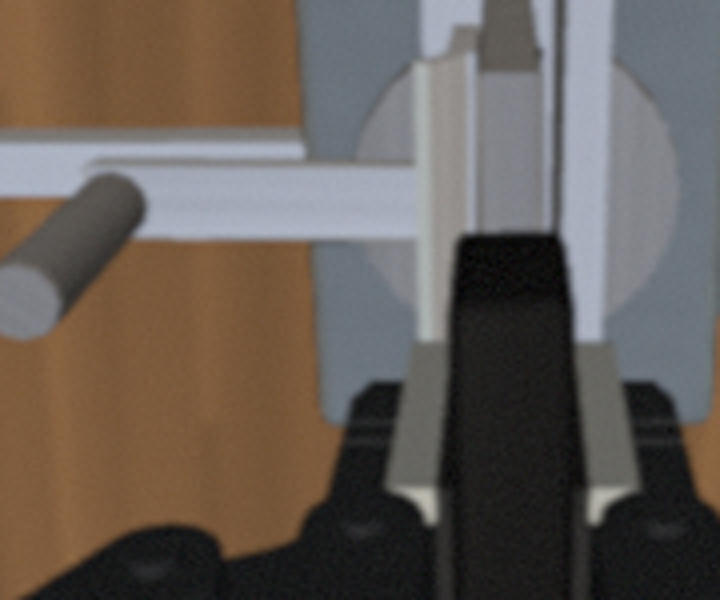

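View pics/si12.png

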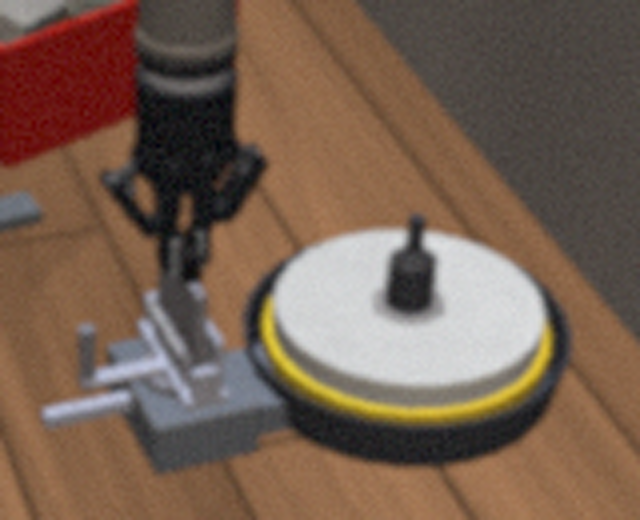

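Request:
jog_arm:
  series: [0, 0, 0.1, 0, 0, 0, 0, 0, 0.2, 0, 0, 0, 0, 0, 0.3, 0, 0, 0, 0, 0, 0.38, 0, 0, 0, 0, 0, 0.45, 0, 0, 0]

```text
time: 11.27
position: [0.5712, 0.0962, 0.1527]
eef_rot: [2.161, 2.279, 0.003]
ft_force: [-1.4, -1.1, 6.0]
finger_gap: 0.0127
```

Request:
jog_arm:
  series: [0, 0, 0, 0, 0, 0, 0, 0, 0, 0, 0, 0]

```text
time: 11.43
position: [0.5712, 0.0962, 0.1529]
eef_rot: [2.161, 2.279, 0.003]
ft_force: [-1.0, 0.1, 6.1]
finger_gap: 0.0125
```

Run:
```python
from h import *
cmd((.5711,.0957,.150),3.0)
```

```text
t 11.43 pos [0.5712 0.0962 0.1529] ydeg 3.03 gap 0.0125 F [-1.   0.1  6.1] q7 -0.0
shift [-0.017 -0.006  0.096] turn [ 0.022 -0.007  0.006]
```

Request:
jog_arm:
  series: [0, 0, 0.04, 0, 0, 0, 0, 0, 0.08, 0, 0, 0, 0, 0, 0.1, 0, 0, 0, 0, 0, 0.1, 0, 0, 0, 0, 0, 0.1, 0, 0, 0]

```text
time: 11.85
position: [0.5714, 0.0962, 0.1507]
eef_rot: [2.162, 2.279, 0.004]
ft_force: [-2.4, -0.5, 10.7]
finger_gap: 0.0123
```

Request:
jog_arm:
  series: [0, 0, 0, 0, 0, 0, 0, 0, 0, 0, 0, 0]

```text
time: 12.02
position: [0.5714, 0.0962, 0.1508]
eef_rot: [2.161, 2.279, 0.004]
ft_force: [-1.3, 0.6, 11.0]
finger_gap: 0.0124
```

Request:
jog_arm:
  series: [0, 0, 0.05, 0, 0, 0, 0, 0, 0.08, 0, 0, 0, 0, 0, 0.08, 0, 0, 0, 0, 0, 0.08, 0, 0, 0, 0, 0, 0.08, 0, 0, 0]

```text
time: 12.43
position: [0.5718, 0.0962, 0.1506]
eef_rot: [2.162, 2.279, 0.005]
ft_force: [-4.8, -0.3, 22.6]
finger_gap: 0.0128
```

Request:
jog_arm:
  series: [0, 0, 0, 0, 0, 0, 0, 0, 0, 0, 0, 0, 0, 0, 0, 0, 0, 0, 0, 0, 0, 0, 0, 0, 0, 0, 0, 0, 0, 0]

```text
time: 12.85
position: [0.5717, 0.0962, 0.1506]
eef_rot: [2.162, 2.279, 0.005]
ft_force: [-6.2, -0.6, 23.2]
finger_gap: 0.0126
```

Run:
```python
from h import *
cmd((.5711,.0957,.150),3.0)
im=vision.snapshot('wrist'); cv2.imwrite('pics/w14.png',im)
im=vision.snapshot('scene'); crop(im,300,110,170,140,'pics/sc14.png',4)
im=vision.snapshot('side'); crop(im,285,85,160,130,'pics/si14.png',4)
```

```text
t 12.85 pos [0.5717 0.0962 0.1506] ydeg 3.02 gap 0.0126 F [-6.2 -0.6 23.2] q7 0.0
shift [-0.015 -0.022  0.019] turn [ 0.03  -0.025  0.003]
```

View pics/w14.png

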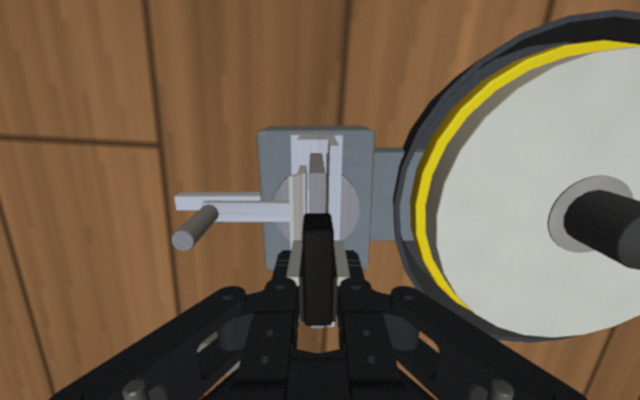

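View pics/sc14.png

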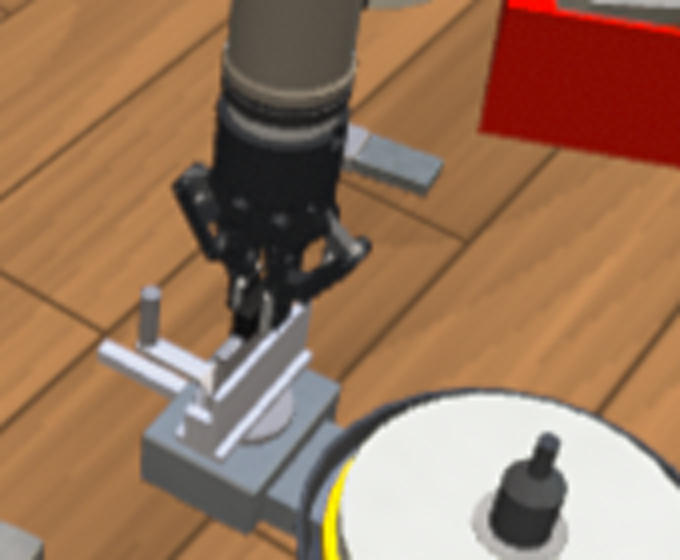

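Run:
```python
from rig import job_done, readout
print(job_done()); s=readout.get_state(); print(s['time'],s['position'],s['ft_force'],s['finger_gap'])
```

```text
the job is handed in; nothing more can be done
None
the job is handed in; nothing more can be done
```

The job is handed in after about 13 s of the 58 s: the carrier is in line with the tongue and the guard is held pressed against the bar's stop. No verdict came back, so what follows rests on my own checks.

- **Carrier:** I gripped the handle and swung it about 44° counter-clockwise. A wrist picture taken before the guard went in put it about 1° (0.02 rad) off the tongue. The last pictures still show the arm over the tongue.
- **Guard:** I took the 90 mm guard, the smallest, from the rack and lowered it between lip and back wall. The last pictures show it upright behind the lip.
- **Pressing home:** The tool stopped at 150.6 mm, against 150.7 mm worked out for the bar at its stop with no slip in the grip. When I pushed further, the force rose from 11 to 23 N with almost no movement, so the bar is on its stop. The grip setting is 80 N.
- **Bystanders:** I saw no contact with the bottle, hand stone or brush. I did not measure their positions again at the end.

Two readings disagreed slightly:
- **Pocket position:** Two pictures differed by 1 to 2 mm, so I aimed between them and corrected again just above the lip.
- **Finger opening:** It reads about 12.6 mm on the 14 mm grip. It read a similar 13 mm on the 14 mm handle post, so I took it as a gauge offset.

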